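# Door wedges packed heel to toe in the sloping shelf tray

### The arm

A 7-joint arm with a two-finger parallel gripper is mounted at the origin on the work surface. World frame = base frame: x ahead of the robot, y to its left, z up, the work surface at z = 0. Lengths are in mm, angles in rad, forces in N, time in s.
With the tool pointing down it reaches from about 375 to 925 mm from the base axis. Payload 3.1 kg.
Tool frame: the origin (TCP) lies at the very end of the fingers, on their centre line; the grasp point (between the pads) lies 19 mm behind it (pinch_z is the distance from the TCP to the grasp point, in mm); x points along the fingers, y is the direction in which the jaws open and shut, and the axes are right-handed (so a half turn about x gives the same grasp; the last joint's range is limited). The gripper opens to 85 mm and grips with 20 to 120 N. Pads are 22 mm wide; open, the fingers measure 114 mm over their backs; the gripper's body (76 mm by 85 mm) begins 54 mm behind the grasp point. The pads swing forward as they close: fully open they stand 13 mm farther back than shut.
Start: joints at [-1.418, 0.383, 0.044, 1.598, -0.018, 1.161, -0.05], TCP at [161.293, 629.673, 231.269] pointing down, gripper open.
Joint ranges: [-2.61, 2.61], [-0.41, 2.15], [-1.48, 1.57], [0, 2.5], [-1.57, 4.71], [0.05, 1.97], [-2.85, 2.85]. Speed limits (rad/s): [2.79, 2.79, 3.14, 3.14, 3.14, 3.14, 3.14].

### API

Orientations are given as a unit quaternion [x, y, z, w].
In Python, from cell import movep, move_linear, move_joints, open_jaws, close, dwell, inverse_kinematics, get_state, snapshot, camera_model, IKError, job_done, pinch_z gives the robot as it stands. Calls block until the motion is done:
- movep(position, orientation): joint-space move of the TCP to a pose.
- move_linear(position, frame=None, v=150, stop_force=None): straight line of the TCP; frame=None keeps the orientation; v is the mean speed in mm/s. With stop_force (N) it stops when the force on the tool has changed by that much, and returns True; else False.
- move_joints(angles): joint-space move.
- open_jaws() and close(grasp_force=None): open the fingers fully, or close them until they stop; grasp_force is the grip in N (None keeps the last).
- dwell(seconds).
- inverse_kinematics(position, orientation): joint angles nearest the present ones, or None.
- get_state(): the state.
- snapshot(name): name is "side" or "top" or "wrist"; returns the picture (400x640x3 uint8, blue, green, red); there is no depth.
- camera_model(name): a dict with "fx", "fy", "cx", "cy" (pixels), "rvec" (rotation vector, rad) and "tvec" (3), from world to camera coordinates, as OpenCV has them; the wrist camera has in their place "hand_eye" (4x4, takes a point from camera to tool coordinates, whose origin is the TCP and whose axes are the tool frame's). Camera axes: x right, y down, z forward; pixel columns grow to the right and rows downward; lengths in mm; the calibration is good to about 2 mm. A picture is of the moment at which its call begins: read the wrist's pose just before it. camera_model takes no time and is no camera call.
A pose or a line that the arm cannot do raises IKError and nothing moves.
- job_done(): hands the job in, once; it reports no verdict.
The state is a dict: "clock": time; "qpos": joint angles; "qvel": joint speeds; "joint_torque": joint torques, N m; "ee_pos": TCP position; "tool_rot": TCP orientation; "ft_force": force on the tool from outside, world axes, zero at the start; "ft_torque": the same for the moment, N m; "width": finger opening in mm.
Only numpy, scipy, OpenCV 4.12 (cv2) and the standard library are available. Lean on these libraries where they do the work, as an engineer would, in place of code of your own. Each camera call takes 0.05 s, during which the arm holds its last target.

### The job

Put the three loose wooden door wedges away in the sloping tray on top of the smoked-plastic drawer unit, beside the wedge that already lies there: on their sides with the grips standing up, alternately heel to toe, so that the four together fill the tray and every one lies flat on its floor inside the rim. Let go of them all, and leave the pot, the jar, the glass-wiper and the scraper where they are.

Things in the scene. Friction and masses are not known exactly. Their poses are not given: they have to be found in the camera images.
- tray: open tray, the sloping top of the drawer unit. Inside 118 mm along its x, 116 mm along its y; walls 5 mm thick, 26 mm high above the inner floor. Origin: centre of the inner floor, 95 mm above the shelf. x axis: up the slope, away from the robot; y axis: to the left; z axis: square to the floor, leaning 25 degrees from vertical towards the robot
- unit: the fixed smoked-plastic drawer unit that carries the tray, 150 mm wide (y); origin on the shelf straight below the tray's origin; it reaches from 60 mm before it (a turning knob 26 mm farther) to 100 mm behind it; flat rear top 120 mm high. Four wedges, lengths along the tray's y, alternately heel to toe up the slope, take 112 mm of the tray's 118 mm
- wedge_a_mid (a point): door wedge A, already in the tray, sole along the lower wall, heel at the tray's -y end, sloping face up the slope. Point at its centre: mid-length, mid-way across there, half-way up its 40 mm height (20 mm over what it lies on), straight below the centre of its grip. x axis: along the straight sole towards the thick heel; y axis: from the sole face (flat, square to both ends, at y = -14 mm) to the sloping face; z axis: up through the grip
- wedge_b_mid (a point): door wedge B, loose on the shelf, lying on its side. Point at its centre: mid-length, mid-way across there, half-way up its 40 mm height (20 mm over what it lies on), straight below the centre of its grip. x axis: along the straight sole towards the thick heel; y axis: from the sole face (flat, square to both ends, at y = -14 mm) to the sloping face; z axis: up through the grip
- wedge_c_mid (a point): door wedge C, loose on the shelf, lying on its side. Point at its centre: mid-length, mid-way across there, half-way up its 40 mm height (20 mm over what it lies on), straight below the centre of its grip. x axis: along the straight sole towards the thick heel; y axis: from the sole face (flat, square to both ends, at y = -14 mm) to the sloping face; z axis: up through the grip
- wedge_d_mid (a point): door wedge D, loose on the shelf, lying on its side. Point at its centre: mid-length, mid-way across there, half-way up its 40 mm height (20 mm over what it lies on), straight below the centre of its grip. x axis: along the straight sole towards the thick heel; y axis: from the sole face (flat, square to both ends, at y = -14 mm) to the sloping face; z axis: up through the grip
- wedge_a: the same beech wedge A (origin on its underside, 20 mm below wedge_a_mid, same axes). 110 mm long, 40 mm high as it lies on its side; from above a right-angled trapezium, 44 mm wide at the heel (x = 55 mm), 28 at mid-length, 12 at the toe. On top, centred at x = y = 0, a wooden grip 36 mm along x, 18 mm along y, from 40 to 70 mm above the origin. About 0.1 kg
- wedge_b: the same beech wedge B (origin on its underside, 20 mm below wedge_b_mid, same axes). 110 mm long, 40 mm high as it lies on its side; from above a right-angled trapezium, 44 mm wide at the heel (x = 55 mm), 28 at mid-length, 12 at the toe. On top, centred at x = y = 0, a wooden grip 36 mm along x, 18 mm along y, from 40 to 70 mm above the origin. About 0.1 kg
- wedge_c: the same beech wedge C (origin on its underside, 20 mm below wedge_c_mid, same axes). 110 mm long, 40 mm high as it lies on its side; from above a right-angled trapezium, 44 mm wide at the heel (x = 55 mm), 28 at mid-length, 12 at the toe. On top, centred at x = y = 0, a wooden grip 36 mm along x, 18 mm along y, from 40 to 70 mm above the origin. About 0.1 kg
- wedge_d: the same beech wedge D (origin on its underside, 20 mm below wedge_d_mid, same axes). 110 mm long, 40 mm high as it lies on its side; from above a right-angled trapezium, 44 mm wide at the heel (x = 55 mm), 28 at mid-length, 12 at the toe. On top, centred at x = y = 0, a wooden grip 36 mm along x, 18 mm along y, from 40 to 70 mm above the origin. About 0.1 kg
- pot: ribbed white ceramic plant pot, 108 mm across the rim, 90 mm high, origin under its centre; a bystander
- jar: squat frosted jar with a white cap, 82 mm across, 61 mm high, origin under its centre; a bystander
- wiper: pink plastic glass-wiper lying flat, 205 mm long, blade 206 mm wide, 19 mm high, origin near the middle of its handle, x axis towards the blade; a bystander
- scraper: steel scraper lying flat, 170 mm long, head 60 mm wide, 23 mm high, origin under its middle, x axis towards its head; a bystander
Not all that is in view belongs to the job. What is shaped like the unit but red is not meant. Leave any pink look-alike of the wedge_c alone.

How it is judged (in metres and radians):
At the end, for the whole second after the job is handed in: all four wedges lie at rest and flat in the tray: the mid point of each is inside the tray's rectangle (within 55 mm of its centre along the slope and 7 mm across), 16 to 23.5 mm above the tray floor (20 mm when seated), its sides parallel to the floor within 5 degrees; released (x of wedge_a_mid in the frame of tray between -0.055 and 0.055 m and y of wedge_a_mid in the frame of tray between -0.007 and 0.007 m and z of wedge_a_mid in the frame of tray between 0.016 and 0.0235 m and angle between the z axis of each of wedge_a_mid, wedge_b_mid, wedge_c_mid, wedge_d_mid and the z axis of tray, either way round below 0.09 rad and linear speed of each of wedge_a, wedge_b, wedge_c, wedge_d below 0.02 m/s and x of wedge_b_mid in the frame of tray between -0.055 and 0.055 m and y of wedge_b_mid in the frame of tray between -0.007 and 0.007 m and z of wedge_b_mid in the frame of tray between 0.016 and 0.0235 m and x of wedge_c_mid in the frame of tray between -0.055 and 0.055 m and y of wedge_c_mid in the frame of tray between -0.007 and 0.007 m and z of wedge_c_mid in the frame of tray between 0.016 and 0.0235 m and x of wedge_d_mid in the frame of tray between -0.055 and 0.055 m and y of wedge_d_mid in the frame of tray between -0.007 and 0.007 m and z of wedge_d_mid in the frame of tray between 0.016 and 0.0235 m); the robot touches nothing.
It fails at once if the pot is shifted by more than 30 mm (distance of pot from where it was at the start of the episode above 0.03 m).
It fails at once if the jar is shifted by more than 30 mm (distance of jar from where it was at the start of the episode above 0.03 m).
It fails at once if the wiper is shifted by more than 30 mm (distance of wiper from where it was at the start of the episode above 0.03 m).
It fails at once if the scraper is shifted by more than 30 mm (distance of scraper from where it was at the start of the episode above 0.03 m).
It also fails if it takes over 70 s, if anything falls off the work surface, if the arm or the gripper's body presses on something with over 40 N, if the wrist force passes 120 N, or if a joint passes its speed limit or range.

## Working session

There is one attempt and no reset: what is moved stays moved. The work goes in short steps, each a Python script; the robot and the scene stay as the last script left them, time stands still between calls to the robot, and variables do not carry over. Pictures are saved under pics/ and viewed, and the job is handed in when it is done.

```bash
ls; mkdir -p pics; python3 - <<'E'
from cell import *
import cv2
for n in ("top","side","wrist"):
    cv2.imwrite(f"pics/{n}0.png",snapshot(n)); m=camera_model(n); print(n,m)
s=get_state(); print(s, pinch_z)
E
```

```text
pics
top {'fx': 405.10494564378365, 'fy': 405.10494564378365, 'cx': 322.7796913120424, 'cy': 201.89927323938707, 'rvec': array([ 2.1178673 , -2.16357174,  0.15199373]), 'tvec': array([  30.45333011,  536.25744675, 1158.65079385])}
side {'fx': 492.0537240210699, 'fy': 492.0537240210699, 'cx': 321.1734128092412, 'cy': 200.83301911100608, 'rvec': array([ 0.71626108, -2.38634304,  1.36339135]), 'tvec': array([ 458.70334227,  224.51192529, 1518.42615897])}
wrist {'fx': 345.6744391094482, 'fy': 345.6744391094482, 'cx': 317.21542769699977, 'cy': 201.30607592541682, 'hand_eye': array([[-1.13019240e-03, -2.59350927e-01,  9.65782491e-01,
        -1.42573879e+02],
       [ 9.99999157e-01,  3.24802329e-04,  1.25745626e-03,
         7.97669130e-01],
       [-6.39810848e-04,  9.65783097e-01,  2.59350341e-01,
        -6.52711522e+01],
       [ 0.00000000e+00,  0.00000000e+00,  0.00000000e+00,
         1.00000000e+00]])}
{'clock': 0.15, 'qpos': array([-1.41780266,  0.38367206,  0.0438557 ,  1.59919408, -0.01787367,
        1.1612072 , -0.04985957]), 'qvel': array([-0.00082131, -0.00153039, -0.00043461, -0.00516832, -0.00079112,
       -0.00041646, -0.00076717]), 'joint_torque': array([ 1.84081939e-03, -4.34051228e+01,  1.02673430e+00, -2.49980021e+01,
        1.06469248e-02,  7.27008606e-03,  9.05957677e-06]), 'ee_pos': array([161.14210909, 628.95258778, 230.16882107]), 'tool_rot': array([ 0.08765875,  0.70160393, -0.08913274,  0.70151495]), 'ft_force': array([ 0.14721113, -0.17961986,  0.06586342]), 'ft_torque': array([-0.01664594,  0.00914911,  0.03868311]), 'width': 85.61848094106927} 18.700000000000003
```

View pics/top0.png

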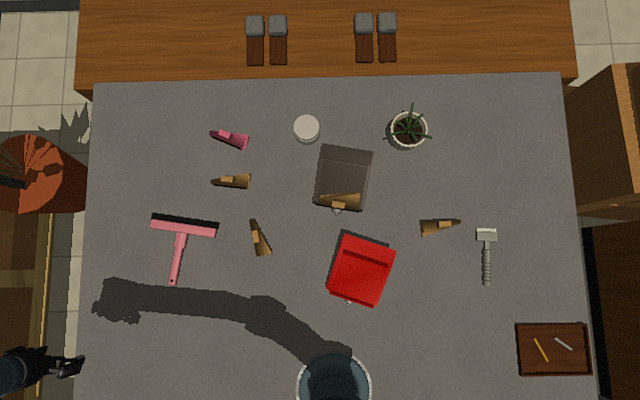

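View pics/side0.png

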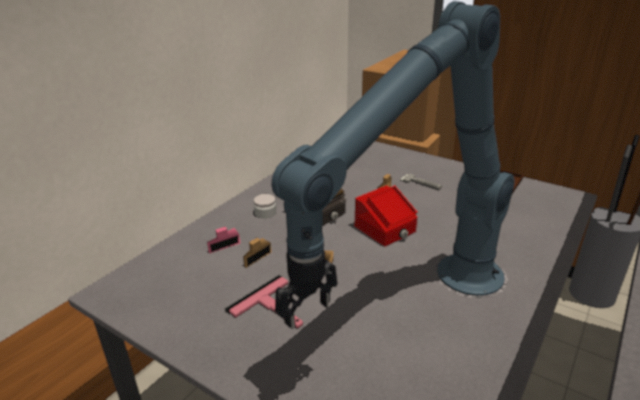

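View pics/wrist0.png

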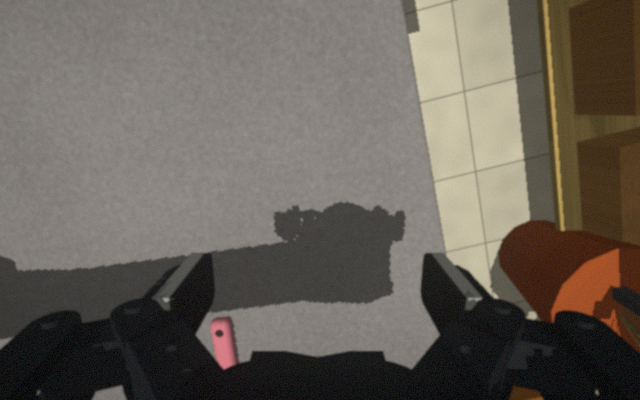

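Top view candidates: the beech wedges are at (232,180), (259,237) and (440,227), and A lies in the tray at (341,198). The pink look-alike is at (230,138). The smoked unit is at (344,178) and the red one at (361,268). By the description I want the three beech wedges and the smoked unit. I'll check that in a close crop.

```bash
cat > h.py <<'E'
import numpy as np, cv2
from cell import *
from scipy.spatial.transform import Rotation as R
def campose(n,state=None):
    m=camera_model(n); K=np.array([[m['fx'],0,m['cx']],[0,m['fy'],m['cy']],[0,0,1]])
    if n=='wrist':
        s=state; T=np.eye(4); T[:3,:3]=R.from_quat(s['tool_rot']).as_matrix(); T[:3,3]=s['ee_pos']
        W=T@m['hand_eye']; return K,W[:3,:3],W[:3,3]
    Rc=cv2.Rodrigues(m['rvec'])[0]; return K,Rc.T,-Rc.T@m['tvec']
def ray(uv,cam):
    K,Rw,c=cam; uv=np.atleast_2d(uv).astype(float)
    d=(np.linalg.inv(K)@np.c_[uv,np.ones(len(uv))].T).T@Rw.T
    return c,d
def onplane(uv,cam,z=0,n=(0,0,1),p0=None):
    c,d=ray(uv,cam); n=np.array(n,float); p0=np.array([0,0,z]) if p0 is None else p0
    t=((p0-c)@n)/(d@n); return c+d*t[:,None]
def proj(P,cam):
    K,Rw,c=cam; q=(np.atleast_2d(P)-c)@Rw@K.T; return q[:,:2]/q[:,2:]
def snap(n,name=None):
    s=get_state(); im=snapshot(n); 
    if name: cv2.imwrite(f'pics/{name}.png',im)
    return im,campose(n,s)
E
python3 - <<'E'
from h import *
im=cv2.imread('pics/top0.png'); c=cv2.resize(im[120:320,200:470],None,fx=2.9,fy=2.9,interpolation=cv2.INTER_CUBIC); cv2.imwrite('pics/crop.png',c)
cam=campose('top'); print(cam[2]); print(onplane([(232,180),(259,237),(440,227),(344,178),(361,268)],cam,30).round())
hsv=cv2.cvtColor(im,cv2.COLOR_BGR2HSV)
for p in [(232,180),(222,182),(259,237),(340,205),(440,227),(430,228),(230,138),(300,200)]: print(p,hsv[p[1],p[0]])
E
```

```text
[ 358.99009456   12.45149943 1225.53751014]
[[ 611.  291.   30.]
 [ 438.  209.   30.]
 [ 456. -325.   30.]
 [ 610.  -46.   30.]
 [ 341.  -88.   30.]]
(232, 180) [ 17 149 113]
(222, 182) [ 18 153  55]
(259, 237) [ 17 159  69]
(340, 205) [ 17 149 154]
(440, 227) [ 19 143 112]
(430, 228) [ 17 147 106]
(230, 138) [177 126  75]
(300, 200) [ 21  31 115]
```

View pics/crop.png

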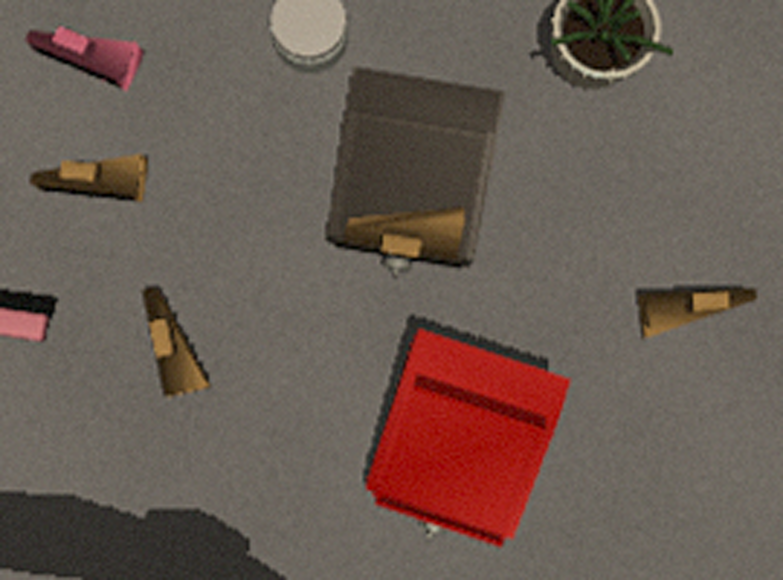

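```bash
cat >> h.py <<'E'
def down(yaw):
    "tool down, tool z (camera looks-forward side) at world yaw"
    z=np.array([np.cos(yaw),np.sin(yaw),0]); x=np.array([0,0,-1.]); y=np.cross(z,x)
    return R.from_matrix(np.c_[x,y,z])
E
python3 - <<'E'
from h import *
print(R.from_quat(get_state()['tool_rot']).as_matrix().round(2))
for y in (0,np.pi/2,-np.pi/2,np.pi):
  for p in ((480,250,330),(540,-46,330),(430,-325,300)):
    print(round(y,2),p,inverse_kinematics(p,down(y).as_quat()))
E
```

```text
[[-0.    0.25  0.97]
 [-0.    0.97 -0.25]
 [-1.   -0.    0.  ]]
0 (480, 250, 330) [-0.86317496  0.09858185  0.33123429  1.75055207 -0.03324379  1.29792905
  1.04632379]
0 (540, -46, 330) [-0.86185416  0.13076304  0.96118442  1.76943236 -0.11121854  1.29861321
  1.69611023]
0 (430, -325, 300) [ 0.73047346  0.12672194 -0.17380557  1.77552592  0.02310014  1.24131579
  2.12135503]
1.57 (480, 250, 330) [-0.75171832  0.09973019  0.21074296  1.74562039 -0.02162609  1.29849499
  2.60541779]
1.57 (540, -46, 330) [-1.16510394  0.30590236  1.4161829   1.77577169 -0.31149396  1.32894556
 -2.82095209]
1.57 (430, -325, 300) [-0.58656156  0.34798179  1.41281451  1.82367455 -0.35923602  1.27955879
 -2.21781561]
-1.57 (480, 250, 330) [-1.0549476   0.10033675  0.53988147  1.75850538 -0.05350293  1.29731777
 -0.50282371]
-1.57 (540, -46, 330) [-0.89426747  0.1364962   1.00009368  1.77029841 -0.11915115  1.29907536
  0.13368989]
-1.57 (430, -325, 300) [-0.44939614  0.20121726  1.16223857  1.82122154 -0.19480395  1.24533946
  0.76836301]
3.14 (480, 250, 330) [-1.13645036  0.10288829  0.62947759  1.76162115 -0.0628428   1.29721599
 -2.06329071]
3.14 (540, -46, 330) [-0.92738425  0.14342247  1.04062786  1.77114025 -0.12833644  1.2996929
 -1.42752242]
3.14 (430, -325, 300) [-0.44939614  0.20121726  1.16223857  1.82122154 -0.19480395  1.24533946
 -0.80243332]
```

```bash
python3 - <<'E'
from h import *
for i,p in enumerate([(480,250,330),(540,-46,330),(430,-325,300)]):
    movep(p,down(0).as_quat()); dwell(0.15)
    s=get_state(); im=snapshot('wrist'); cv2.imwrite(f'pics/w{i}.png',im)
    np.savez(f'w{i}.npz',ee_pos=s['ee_pos'],tool_rot=s['tool_rot']); print(s['clock'],s['ee_pos'])
E
```

```text
2.1333 [479.35050107 251.30347088 329.63610769]
3.4917 [540.21777399 -43.45737067 329.78068107]
4.85 [ 431.62849633 -323.11143518  299.96169948]
```

View pics/w0.png

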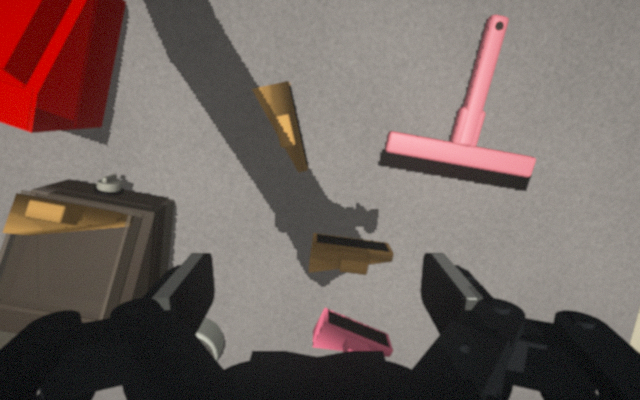

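View pics/w1.png

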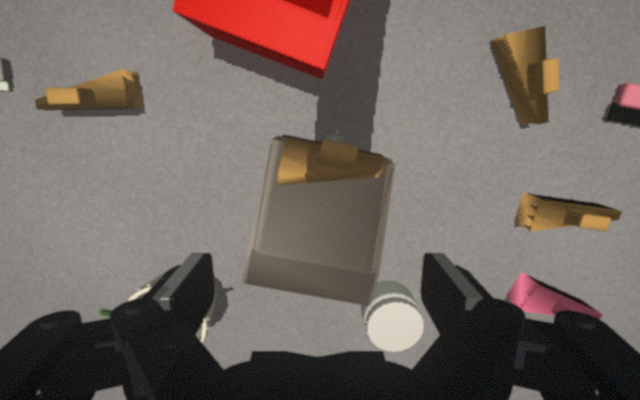

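View pics/w2.png

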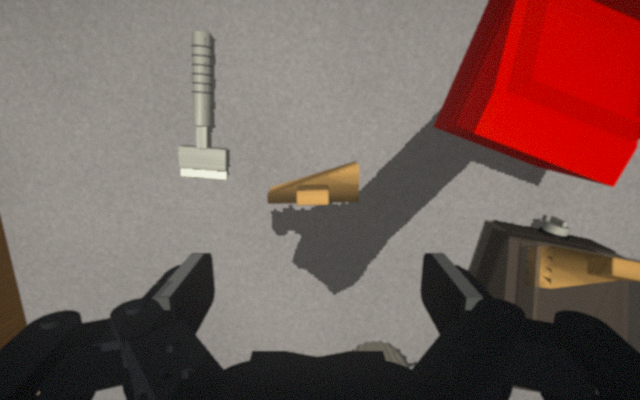

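w0 shows C at (283,125) and B at (350,254). w1 shows the tray at (320,220) with A at (330,162) and all the loose wedges. w2 shows D at (315,185). Next I'll enlarge them to pick corners.

```bash
python3 - <<'E'
from h import *
def crop(n,x0,y0,w,h,f): 
    c=cv2.resize(cv2.imread(f'pics/{n}.png')[y0:y0+h,x0:x0+w],None,fx=f,fy=f,interpolation=cv2.INTER_CUBIC)
    c=cv2.convertScaleAbs(c,alpha=1.5,beta=10)
    for k in range(0,w,10): cv2.putText(c,str(x0+k),(int(k*f),8),0,.28,(0,255,255)); cv2.line(c,(int(k*f),9),(int(k*f),13),(0,255,255))
    for k in range(10,h,10): cv2.putText(c,str(y0+k),(0,int(k*f)+3),0,.28,(0,255,255)); cv2.line(c,(20,int(k*f)),(24,int(k*f)),(0,255,255))
    return c
a=crop('w0',245,75,70,100,5); b=crop('w0',300,225,100,55,4); d=crop('w2',260,155,110,55,4)
o=np.zeros((500,800,3),np.uint8); o[:500,:350]=a; o[:220,350:750]=b; o[230:450,355:795]=d
cv2.imwrite('pics/z1.png',o)
cv2.imwrite('pics/z2.png',crop('w1',235,120,175,195,3.05)[:600])
E
```

```text
(no output)
```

View pics/z1.png

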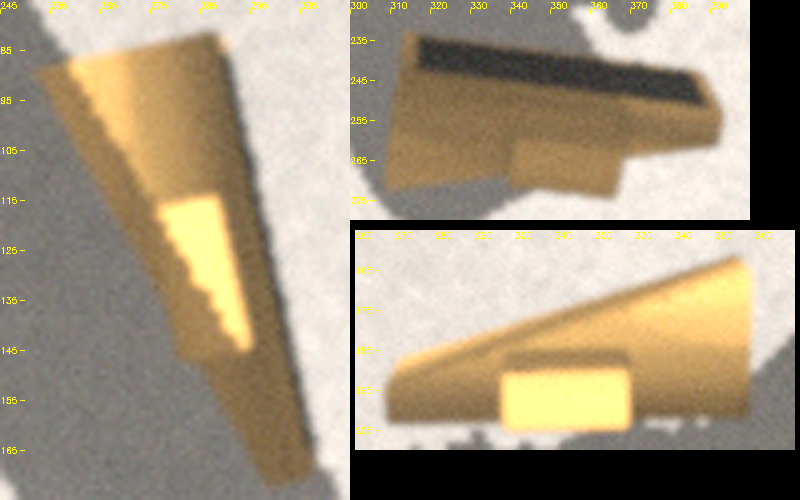

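View pics/z2.png

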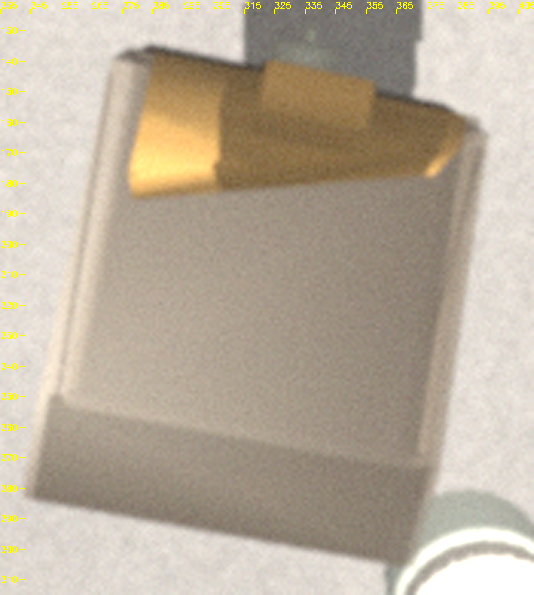

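```bash
python3 - <<'E'
from h import *
def cam(i): return campose('wrist',dict(np.load(f'w{i}.npz')))
def un(pts,x0,y0,f,ox=0,oy=0): return (np.array(pts,float)-[ox,oy]+.5)/f-.5+[x0,y0]
c1=cam(1)
rear=onplane(un([(35,495),(408,562)],235,120,3.05),c1,120); print('rear',rear.round(1),np.linalg.norm(rear[1]-rear[0]))
j=onplane(un([(60,400),(432,465)],235,120,3.05),c1,120); print('junction',j.round(1),np.linalg.norm(j[1]-j[0]))
d=rear[1]-rear[0]; d/=np.linalg.norm(d); yaw=np.arctan2(-d[0],d[1]); print('yaw',np.degrees(yaw))
ex=np.array([np.cos(yaw),np.sin(yaw),0]);ey=np.array([-np.sin(yaw),np.cos(yaw),0])
O=rear.mean(0)-100*ex; O[2]=95; print('O',O.round(1))
a=np.radians(25); tx=ex*np.cos(a)+np.array([0,0,np.sin(a)]); tz=-ex*np.sin(a)+np.array([0,0,np.cos(a)])
Rt=np.c_[tx,ey,tz]
def tray(pts,z): return ((onplane(un(pts,235,120,3.05),c1,n=tz,p0=O+tz*z)-O)@Rt).round(1)
print('A grip',tray([(263,60),(375,82),(370,130),(258,112)],70))
print('A top slope edge, toe',tray([(130,195),(425,178)],40), 'rim outer front',tray([(115,55),(485,133)],26))
def rep(n,w,pts,x0,y0,f,ox,oy,z):
    P=onplane(un(pts,x0,y0,f,ox,oy),cam(w),z); print(n,P.round(1).tolist(),'edges',np.linalg.norm(P-np.roll(P,-1,0),axis=1).round(1),'mean',P.mean(0).round(1))
rep('Cgrip',0,[(155,205),(220,195),(252,347),(180,360)],245,75,5,0,0,70)
rep('Ctrap',0,[(38,68),(218,33),(302,462),(268,487)],245,75,5,0,0,40)
rep('Dgrip',2,[(502,368),(632,368),(632,430),(500,430)],260,155,4,355,230,70)
rep('Dsole',2,[(388,422),(748,416)],260,155,4,355,230,40)
rep('Bsolebase',0,[(405,32),(705,75)],300,225,4,350,0,0)
rep('Btopslope',0,[(385,190),(720,145)],300,225,4,350,0,40)
E
```

```text
rear [[ 664.1 -121.7  120. ]
 [ 691.4   17.2  120. ]] 141.54362167339153
junction [[ 626.3 -110.8  120. ]
 [ 651.4   24.3  120. ]] 137.439721734326
yaw -11.100252843782323
O [579.6 -33.   95. ]
A grip [[-48.4 -20.5  70. ]
 [-48.7  15.5  70. ]
 [-32.9  16.4  70. ]
 [-31.5 -19.   70. ]]
A top slope edge, toe [[ -4.1 -54.7  40. ]
 [-29.7  42.2  40. ]] rim outer front [[-55.6 -70.9  26. ]
 [-54.5  64.1  26. ]]
Cgrip [[422.1, 205.2, 70.0], [419.9, 219.9, 70.0], [453.9, 226.7, 70.0], [456.9, 210.0, 70.0]] edges [14.9 34.6 17.  35.1] mean [438.2 215.5  70. ]
Ctrap [[391.1, 174.8, 40.0], [383.1, 217.7, 40.0], [485.5, 237.0, 40.0], [491.9, 228.4, 40.0]] edges [ 43.7 104.2  10.8 114.2] mean [437.9 214.5  40. ]
Dgrip [[452.9, -344.8, 70.0], [452.7, -308.9, 70.0], [470.5, -308.7, 70.0], [470.7, -345.6, 70.0]] edges [35.9 17.8 36.9 17.8] mean [ 461.7 -327.    70. ]
Dsole [[476.7, -381.2, 40.0], [474.4, -272.6, 40.0]] edges [108.6 108.6] mean [ 475.5 -326.9   40. ]
Bsolebase [[588.0, 247.2, 0.0], [604.4, 356.9, 0.0]] edges [110.9 110.9] mean [596.2 302.    0. ]
Btopslope [[630.8, 240.8, 40.0], [613.7, 354.5, 40.0]] edges [115. 115.] mean [622.2 297.6  40. ]
```

```bash
cat >> h.py <<'E'
def wristpose(Rc,pc):
    H=camera_model('wrist')['hand_eye']; W=np.eye(4); W[:3,:3]=Rc; W[:3,3]=pc
    T=W@np.linalg.inv(H); return T[:3,3],R.from_matrix(T[:3,:3]).as_quat()
E
python3 - <<'E'
from h import *
yaw=np.radians(-11.1);a=np.radians(25);O=np.array([577,-34,95.])
ex=np.array([np.cos(yaw),np.sin(yaw),0]);ey=np.array([-np.sin(yaw),np.cos(yaw),0])
tx=ex*np.cos(a)+np.array([0,0,np.sin(a)]); tz=-ex*np.sin(a)+np.array([0,0,np.cos(a)])
Rc=np.c_[ey,tx,-tz]
p,q=wristpose(Rc,O+tz*290+tx*55); print(p,inverse_kinematics(p,q))
movep(p,q); dwell(.2); s=get_state(); im=snapshot('wrist'); cv2.imwrite('pics/w3.png',im); np.savez('w3.npz',ee_pos=s['ee_pos'],tool_rot=s['tool_rot']); print(s['clock'],s['ee_pos'])
c=cv2.resize(im[20:220,210:430],None,fx=2.9,fy=2.9,interpolation=cv2.INTER_CUBIC); c=cv2.convertScaleAbs(c,alpha=1.5,beta=10); cv2.imwrite('pics/z3.png',c)
E
```

```text
[592.54072261 -38.00996461 251.89588778] [-0.73232943  0.19025269  0.79445653  1.87941461 -0.13233908  0.95928801
  1.48458728]
6.3583 [592.44974274 -40.05677419 252.26502546]
```

View pics/z3.png

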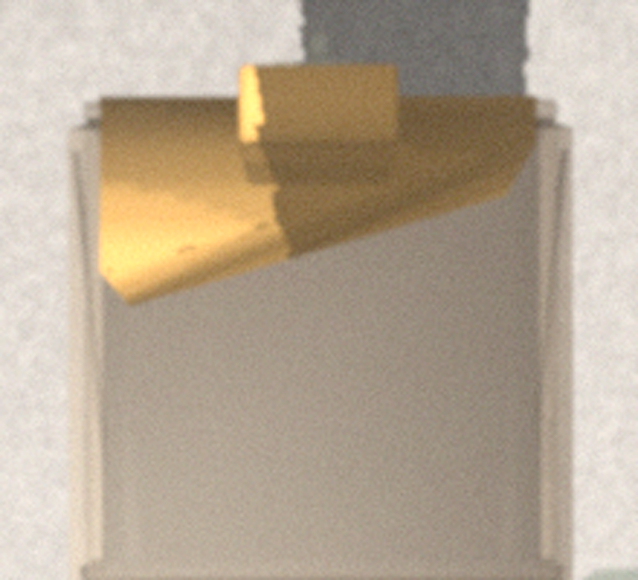

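View pics/w3.png

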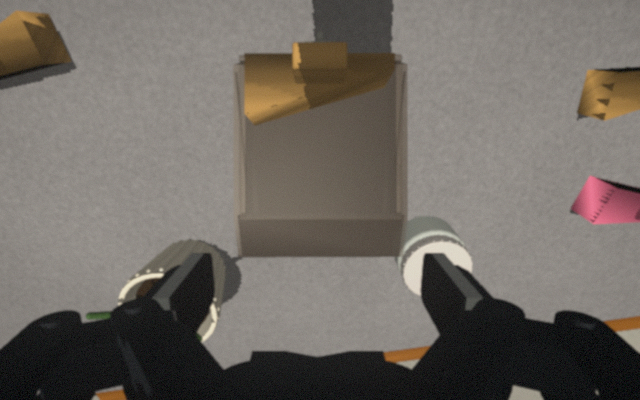

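```bash
python3 - <<'E'
from h import *
im=cv2.imread('pics/w3.png')
c=cv2.resize(im[190:265,225:420],None,fx=4,fy=4,interpolation=cv2.INTER_CUBIC); c2=cv2.resize(im[35:75,225:420],None,fx=4,fy=4,interpolation=cv2.INTER_CUBIC)
cv2.imwrite('pics/z4.png',cv2.convertScaleAbs(np.vstack([c2,c]),alpha=1.8,beta=10))
g=cv2.cvtColor(im,cv2.COLOR_BGR2GRAY).astype(int)
print('rows 200..260', [(r,int(g[r,290:350].mean())) for r in range(204,262)])
print('cols', [(k,int(g[150:200,k].mean())) for k in list(range(232,252))+list(range(392,412))])
E
```

```text
rows 200..260 [(204, 103), (205, 103), (206, 104), (207, 104), (208, 103), (209, 104), (210, 104), (211, 104), (212, 104), (213, 105), (214, 106), (215, 107), (216, 107), (217, 107), (218, 104), (219, 96), (220, 89), (221, 87), (222, 87), (223, 87), (224, 87), (225, 87), (226, 87), (227, 87), (228, 87), (229, 87), (230, 86), (231, 86), (232, 86), (233, 86), (234, 86), (235, 87), (236, 86), (237, 86), (238, 86), (239, 85), (240, 84), (241, 83), (242, 83), (243, 83), (244, 82), (245, 81), (246, 81), (247, 80), (248, 79), (249, 79), (250, 78), (251, 78), (252, 77), (253, 77), (254, 76), (255, 79), (256, 96), (257, 121), (258, 135), (259, 139), (260, 139), (261, 139)]
cols [(232, 142), (233, 140), (234, 138), (235, 137), (236, 137), (237, 136), (238, 132), (239, 126), (240, 124), (241, 127), (242, 129), (243, 127), (244, 121), (245, 110), (246, 104), (247, 105), (248, 106), (249, 105), (250, 106), (251, 106), (392, 83), (393, 82), (394, 81), (395, 82), (396, 90), (397, 99), (398, 103), (399, 101), (400, 99), (401, 98), (402, 101), (403, 104), (404, 105), (405, 105), (406, 109), (407, 122), (408, 137), (409, 142), (410, 143), (411, 142)]
```

View pics/z4.png

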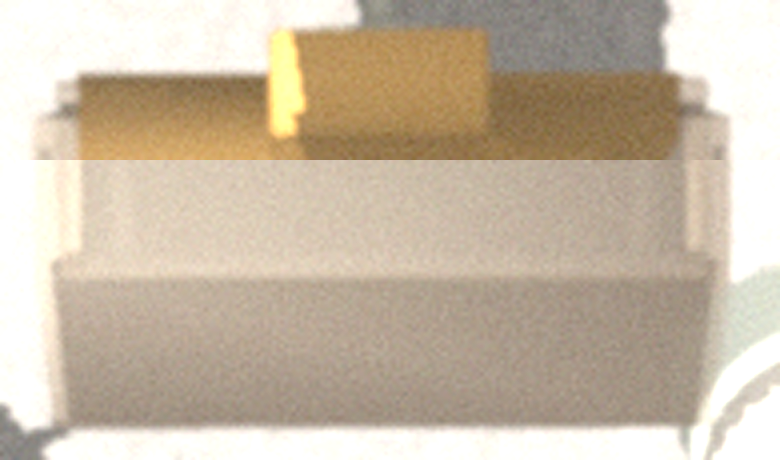

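```bash
python3 - <<'E'
from h import *
cam=campose('wrist',dict(np.load('w3.npz')))
yaw=np.radians(-11.1);a=np.radians(25);O=np.array([577,-34,95.])
def fr(yaw):
    ex=np.array([np.cos(yaw),np.sin(yaw),0]);ey=np.array([-np.sin(yaw),np.cos(yaw),0])
    tx=ex*np.cos(a)+np.array([0,0,np.sin(a)]); tz=-ex*np.sin(a)+np.array([0,0,np.cos(a)])
    return np.c_[tx,ey,tz]
Rt=fr(yaw)
T=lambda px,z:((onplane(px,cam,n=Rt[:,2],p0=O+Rt[:,2]*z)-O)@Rt).round(2)
for it in range(4):
    P=T([(320.2,212.8),(320.2,219.2)],26); e=P.mean(0)-[61.5,0,26]
    O=O+Rt@np.array([e[0],e[1],0]); # slide in plane then restore height: 
    # keep height: move along normal
    O=O+Rt[:,2]*(95-O[2])/Rt[2,2]
print('O',O.round(2))
print('inner L/R',T([(244.5,175),(396,175)],26),'upper',T([(320,212.8),(320,219.2)],26),'lower outer rim', T([(245,55),(396,55)],26))
print('outer L/R',T([(238.5,175),(403,175)],26))
u=lambda p:(np.array(p,float)+.5)/4-.5+[225,35]
print('A grip top edges lo', T([u((270,30)),u((487,30))],70),'A sole top', T([u((82,75)),u((675,73))],40))
w=lambda p:(np.array(p,float)+.5)/2.9-.5+[210,20]
print('grip hi', T([w((240,140)),w((395,140))],70),'heel/toe',T([w((100,270)),w((537,150))],40),'toe base', T([w((130,303)),w((508,193))],0))
E
```

```text
O [582.6  -34.84  95.  ]
inner L/R [[ 29.69 -58.3   26.  ]
 [ 30.07  58.55  26.  ]] upper [[59.03 -0.15 26.  ]
 [63.97 -0.16 26.  ]] lower outer rim [[-62.87 -57.62  26.  ]
 [-62.45  58.83  26.  ]]
outer L/R [[ 29.67 -62.93  26.  ]
 [ 30.08  63.94  26.  ]]
A grip top edges lo [[-52.41 -18.06  70.  ]
 [-52.29  16.88  70.  ]] A sole top [[-58.13 -54.6   40.  ]
 [-58.1   53.73  40.  ]]
grip hi [[-35.79 -17.91  70.  ]
 [-35.66  16.51  70.  ]] heel/toe [[-14.72 -55.45  40.  ]
 [-44.57  54.76  40.  ]] toe base [[-15.32 -55.19  -0.  ]
 [-47.04  55.24  -0.  ]]
```

```bash
cat >> h.py <<'E'
TYAW=np.radians(-11.3);_a=np.radians(25);TO=np.array([582.6,-34.8,95.])
_ex=np.array([np.cos(TYAW),np.sin(TYAW),0]);_ey=np.array([-np.sin(TYAW),np.cos(TYAW),0])
TR=np.c_[_ex*np.cos(_a)+[0,0,np.sin(_a)],_ey,-_ex*np.sin(_a)+[0,0,np.cos(_a)]]
W={'D':((461.7,-327.0),90.8),'C':((437.8,214.8),190.9),'B':((609.3,299.8),261.9)}
def pickq(h,s):
    h=np.radians(h); y=s*np.array([np.cos(h),np.sin(h),0]); x=np.array([0,0,-1.]); return R.from_matrix(np.c_[x,y,np.cross(x,y)]).as_quat()
def placeq(heel,s):
    x=-TR[:,2]; y=s*heel*TR[:,1]; return R.from_matrix(np.c_[x,y,np.cross(x,y)]).as_quat()
def tp(x,y,z): return TO+TR@np.array([x,y,z],float)
def settle(p,q,tol=.4,n=4,v=60):
    "reach p by line, correcting the standing offset"
    p=np.array(p,float); c=p.copy()
    for i in range(n):
        move_linear(c,q,v=v); dwell(.1); e=p-get_state()['ee_pos']
        if np.linalg.norm(e)<tol: break
        c=c+e
    return c,e
E
python3 - <<'E'
from h import *
for k,(p,h) in W.items():
    for s in (1,-1):
        print(k,s,inverse_kinematics((*p,200),pickq(h,s)),inverse_kinematics((*p,42),pickq(h,s)))
for heel,x in ((1,-15),(-1,13),(1,42)):
    for s in (1,-1):
        print('place',heel,x,s,inverse_kinematics(tp(x,0,150),placeq(heel,s)),inverse_kinematics(tp(x,0,42),placeq(heel,s)))
E
```

```text
D 1 [-0.23040606  0.366825    0.93892518  1.86846566 -0.33539233  1.07434894
  2.42466635] [-0.07149579  0.595615    0.76172285  1.95964258 -0.564033    0.80998435
  2.59286742]
D -1 [-0.42137018  0.54570988  1.25740302  1.87397334 -0.57136296  1.15063975
 -0.51333909] [-0.24263551  0.73505066  1.01297142  1.96588867 -0.80414963  0.91074863
 -0.36108433]
C 1 [-0.96787609  0.10625761  0.45503942  2.02975528 -0.054831    1.0169958
  2.84562572] [-0.19327322  0.38302372 -0.39007899  2.0984542   0.22277296  0.69872081
  2.60248998]
C -1 [-1.25048588  0.11943993  0.76293805  2.04011722 -0.09696141  1.01705501
 -0.24977246] [-1.12558298  0.42770818  0.67294014  2.14088916 -0.4123939   0.70106581
  0.01475383]
B 1 [-1.26936109  0.75816525  1.15607082  1.58643647 -0.71712754  1.27826312
 -1.70944142] [-1.21452317  0.94467249  1.043139    1.67575222 -0.91375055  1.08473811
 -1.5940036 ]
B -1 [-0.93980972  0.51609322  0.57887779  1.57155539 -0.30108026  1.14423149
  1.13428268] [-0.88208292  0.69468708  0.49819466  1.66006844 -0.40422121  0.89106173
  1.20586535]
place 1 -15 1 [-0.83881707 -0.
[... 398 characters left out ...]
 2.14456658 -0.22546011  0.60594612
 -1.59967467] [-1.24032517  0.54618837  1.3994505   2.2234316  -0.99133726  0.55331765
 -0.95877107]
place -1 13 -1 [-0.8691722  -0.1563759   0.7191457   2.21762305  0.39907514  0.66067521
  0.96915382] [-0.79938006  0.19514127  0.78561143  2.21340689 -0.09163698  0.36544486
  1.39907228]
place 1 42 1 [-0.8846937  -0.1044356   0.76944192  2.15412153  0.32345197  0.66610505
  1.05572895] [-0.75271636  0.22650473  0.76298104  2.14801754 -0.14726871  0.40461278
  1.46008549]
place 1 42 -1 [ 1.0194535   0.00302677 -1.08451103  2.08522621  0.18860577  0.64022493
 -1.96025706] [-1.19010819  0.59269682  1.39304917  2.15877979 -1.00922883  0.61414726
 -0.95239805]
```

```bash
cat >> h.py <<'E'
def pick(k,s,zg=41.5):
    (x,y),h=W[k]; q=pickq(h,s)
    movep((x,y,130),q); c,e=settle((x,y,60),q,n=3,v=150); 
    move_linear((c[0],c[1],c[2]+zg-60),q,v=60); dwell(.1); e0=get_state()['ee_pos']
    close(80); s1=get_state(); print(k,'before',e0.round(1),'width',s1['width'],'F',s1['ft_force'].round(1),'t',s1['clock'])
    move_linear((c[0],c[1],200),q,v=200); s2=get_state(); print('lifted width',s2['width'],'t',s2['clock'])
E
python3 - <<'E'
from h import *
movep((461,-290,210),pickq(90.8,1))
im,cam=snap('wrist','w4')
pick('D',1)
snap('side','side1'); snap('wrist','w5')
E
```

```text
D before [ 461.5 -327.1   41.2] width 34.74718495790584 F [ 1.1 -0.1  1.7] t 10.5
lifted width 34.74493207923341 t 11.4417
```

View pics/w5.png

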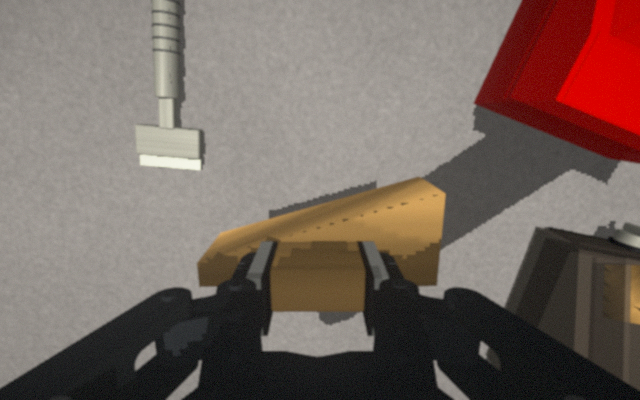

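View pics/side1.png

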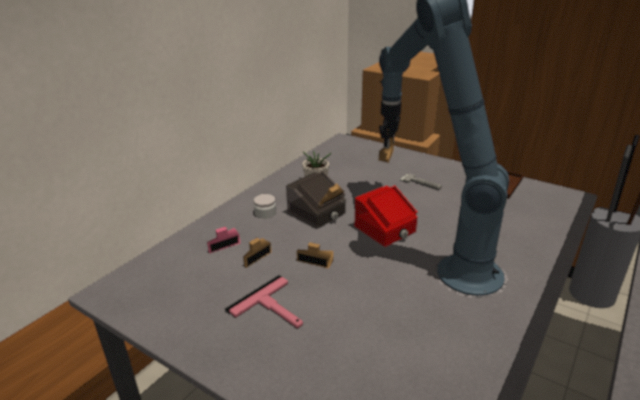

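```bash
python3 - <<'E'
from h import *
im=cv2.imread('pics/w5.png'); c=cv2.resize(im[170:330,180:460],None,fx=2.8,fy=2.8,interpolation=cv2.INTER_CUBIC); cv2.imwrite('pics/z5.png',cv2.convertScaleAbs(c,alpha=1.5))
E
```

```text
(no output)
```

View pics/z5.png

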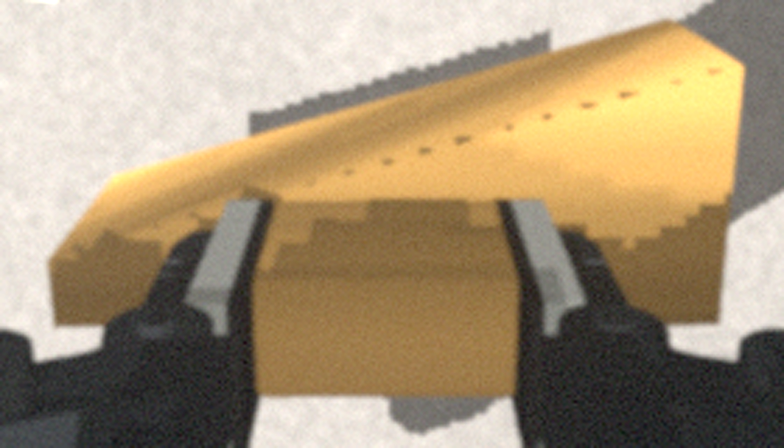

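```bash
python3 - <<'E'
from h import *
cam=campose('wrist',{'ee_pos':np.zeros(3),'tool_rot':np.array([0,0,0,1.])})
w=lambda p:(np.array(p,float)+.5)/2.8-.5+[180,170]
for n,x,pts in (('grip',-28.8,[(257,278),(517,278),(517,395),(257,395)]),('top',1.2,[(742,68),(720,323),(52,323),(50,262)])):
    print(n,onplane([w(p) for p in pts],cam,n=(1,0,0),p0=np.array([x,0,0])).round(1))
E
```

```text
grip [[-28.8 -15.5  -9.3]
 [-28.8  17.9  -9.3]
 [-28.8  18.5   7.7]
 [-28.8 -16.1   7.7]]
top [[  1.2  55.5 -29.7]
 [  1.2  56.1  13.5]
 [  1.2 -53.8  13.5]
 [  1.2 -53.2   2.6]]
```

```bash
cat >> h.py <<'E'
def place(xs,heel,s,y=-.6,zg=41.2,lowto=-4,stop=8):
    q=placeq(heel,s)
    movep(tp(xs,y,150),q); c,e=settle(tp(xs,y,78),q,n=4,v=120); off=c-tp(xs,y,78)
    print('pre err',e.round(2),'off',off.round(2),'F',get_state()['ft_force'].round(1))
    r=move_linear(tp(xs,y,zg+8)+off,q,v=60,stop_force=stop); print('mid stop',r)
    if r: return q,off,False
    r=move_linear(tp(xs,y,zg+lowto)+off,q,v=20,stop_force=stop); st=get_state()
    print('low stop',r,'tray pos',(TR.T@(st['ee_pos']-TO)).round(2),'F',(TR.T@st['ft_force']).round(1),st['clock'])
    return q,off,True
E
python3 - <<'E'
from h import *
place(-13.8,1,1); snap('wrist','w6');snap('side','s6')
E
```

```text
pre err [0.06 0.1  0.33] off [-0.06 -0.09 -0.31] F [-0.9  0.6 -1.3]
mid stop False
low stop True tray pos [-13.6   -0.51  41.72] F [ 0.  -0.1  4.3] 15.4333
```

View pics/w6.png

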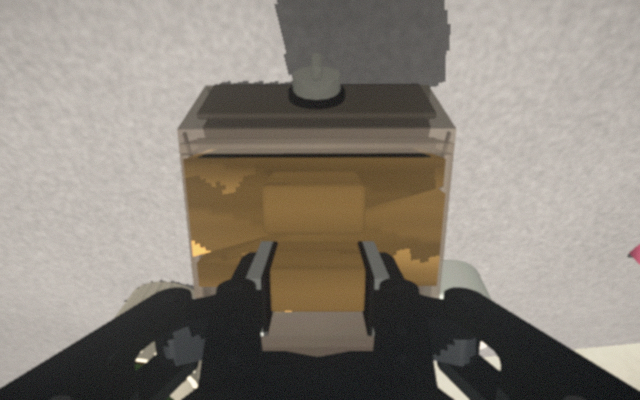

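```bash
cat >> h.py <<'E'
def pushrel(heel,s,dx=-6,stop=10,dz=-.3):
    q=placeq(heel,s); st=get_state(); p=st['ee_pos']
    r=move_linear(p+TR@np.array([dx,0,dz]),q,v=20,stop_force=stop) if dx else None
    st=get_state(); print('push',r,(TR.T@(st['ee_pos']-TO)).round(2),(TR.T@st['ft_force']).round(1))
    open_jaws(); dwell(.1)
    move_linear(st['ee_pos']+TR[:,2]*110,q,v=200); print(get_state()['clock'])
def look(name):
    p,q=wristpose(np.c_[TR[:,1],TR[:,0],-TR[:,2]],TO+TR[:,2]*290+TR[:,0]*55)
    movep(p,q); dwell(.15); s=get_state(); im=snapshot('wrist'); cv2.imwrite(f'pics/{name}.png',im); np.savez(f'{name}.npz',ee_pos=s['ee_pos'],tool_rot=s['tool_rot'])
    c=cv2.resize(im[30:265,215:425],None,fx=2.5,fy=2.5,interpolation=cv2.INTER_CUBIC); cv2.imwrite(f'pics/{name}z.png',cv2.convertScaleAbs(c,alpha=1.5))
E
python3 - <<'E'
from h import *
pushrel(1,1); look('l1')
E
```

```text
push False [-17.56  -0.2   41.81] [ 3.9 -0.9  1.1]
17.2417
```

View pics/l1z.png

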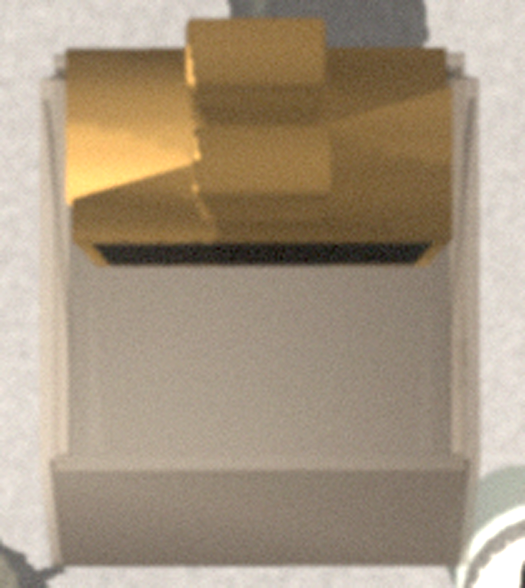

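```bash
python3 - <<'E'
from h import *
cam=campose('wrist',dict(np.load('l1.npz')))
w=lambda p:(np.array(p,float)+.5)/2.5-.5+[215,30]
T=lambda pts,z:((onplane([w(p) for p in pts],cam,n=TR[:,2],p0=TO+TR[:,2]*z)-TO)@TR).round(1)
print('D sole top',T([(72,242),(450,242)],40),'base',T([(103,265),(418,265)],0))
print('grips',T([(187,86),(325,86),(197,193),(330,193)],70)); print('rim in',T([(68,400),(453,400),(262,460)],26))
E
```

```text
D sole top [[ -2.4 -53.7  40. ]
 [ -2.5  55.2  40. ]] base [[ -3.6 -51.9  -0. ]
 [ -3.7  53.5  -0. ]]
grips [[-35.4 -18.2  70. ]
 [-35.5  16.9  70. ]
 [ -8.3 -15.6  70. ]
 [ -8.3  18.1  70. ]]
rim in [[ 42.6 -57.8  26. ]
 [ 42.5  59.3  26. ]
 [ 60.8   1.2  26. ]]
```

```bash
python3 - <<'E'
from h import *
pick('C',-1)
im,_=snap('wrist','w7'); c=cv2.resize(im[170:330,180:460],None,fx=2.8,fy=2.8,interpolation=cv2.INTER_CUBIC); cv2.imwrite('pics/z7.png',cv2.convertScaleAbs(c,alpha=1.8,beta=15))
E
```

```text
C before [437.9 214.7  41.4] width 34.67858435433575 F [-0.4 -0.2  2.1] t 21.9
lifted width 34.686168698095415 t 22.8417
```

View pics/z7.png

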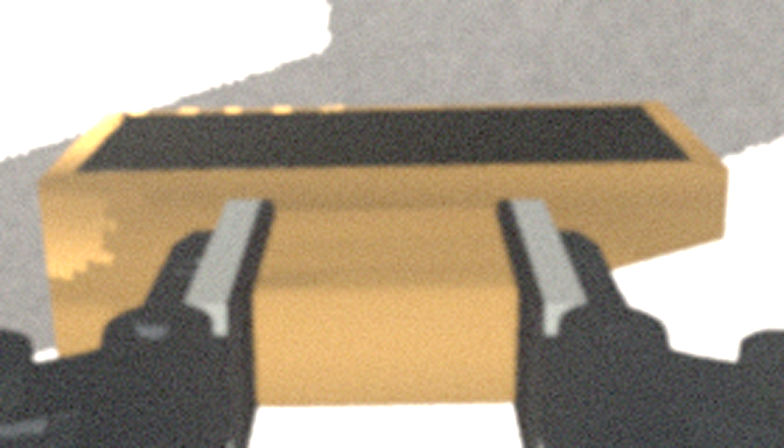

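```bash
python3 - <<'E'
from h import *
cam=campose('wrist',{'ee_pos':np.zeros(3),'tool_rot':np.array([0,0,0,1.])})
w=lambda p:(np.array(p,float)+.5)/2.8-.5+[180,170]
for n,x,pts in (('grip',-28.6,[(257,289),(517,284),(517,402),(257,405)]),('top',1.4,[(42,182),(727,168)])):
    print(n,onplane([w(p) for p in pts],cam,n=(1,0,0),p0=np.array([x,0,0])).round(1))
E
```

```text
grip [[-28.6 -16.   -8.8]
 [-28.6  17.5  -9.5]
 [-28.6  18.1   7.7]
 [-28.6 -16.6   8.2]]
top [[  1.4 -53.6 -12.3]
 [  1.4  54.4 -14.6]]
```

```bash
python3 - <<'E'
from h import *
q,o,ok=place(14.2,-1,-1)
if ok: pushrel(-1,-1,dx=-6); look('l2')
E
```

```text
pre err [0.01 0.05 0.25] off [-0.05 -0.06 -0.29] F [-1.   0.2 -1.4]
mid stop False
low stop True tray pos [14.38 -0.37 42.02] F [ 0.  -0.8  6.7] 26.6583
push False [ 9.83 -0.16 42.07] [ 0.9 -0.7  3.6]
28.3583
```

View pics/l2z.png

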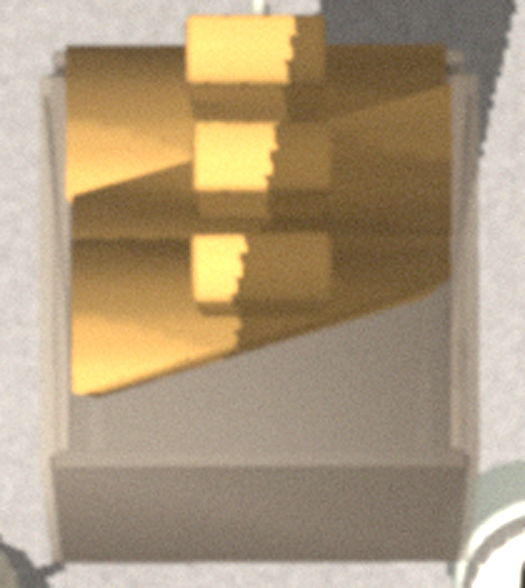

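```bash
python3 - <<'E'
from h import *
pick('B',1)
im,_=snap('wrist','w8'); c=cv2.resize(im[170:330,180:460],None,fx=2.8,fy=2.8,interpolation=cv2.INTER_CUBIC); cv2.imwrite('pics/z8.png',cv2.convertScaleAbs(c,alpha=1.8,beta=15))
cam=campose('wrist',dict(np.load('l2.npz')))
w=lambda p:(np.array(p,float)+.5)/2.5-.5+[215,30]
T=lambda pts,z:((onplane([w(p) for p in pts],cam,n=TR[:,2],p0=TO+TR[:,2]*z)-TO)@TR).round(1)
print('grip hi edges',T([(262,83),(262,190),(262,303)],70)); print('rim in',T([(262,452),(262,468)],26),'C heel top',T([(73,388)],40),'toe top',T([(449,275)],40),'C base',T([(95,395)],0))
E
```

```text
B before [609.3 299.7  41.5] width 34.77140983947988 F [0.9 0.5 2.1] t 34.4583
lifted width 34.61186566444063 t 35.4
grip hi edges [[-35.9  -1.2  70. ]
 [ -8.6  -1.2  70. ]
 [ 20.2  -1.2  70. ]]
rim in [[59.  -1.  26. ]
 [63.9 -1.  26. ]] C heel top [[ 40.2 -55.7  40. ]] toe top [[ 7.5 53.  40. ]] C base [[ 40.4 -56.9   0. ]]
```

View pics/z8.png

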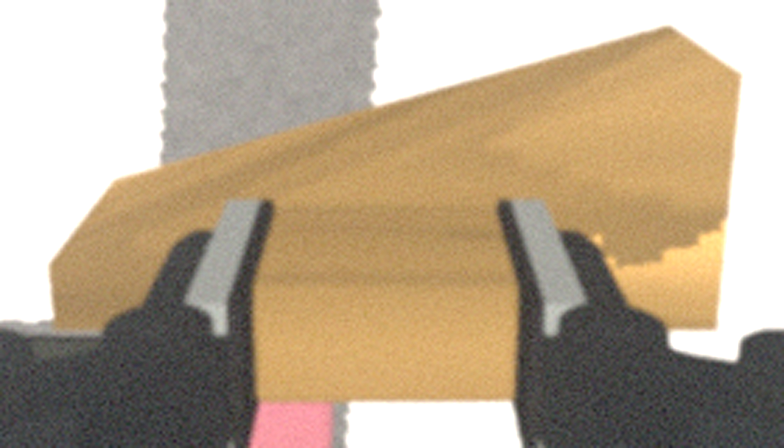

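```bash
python3 - <<'E'
from h import *
q,o,ok=place(41.9,1,1)
snap('wrist','w9')
E
```

```text
pre err [-0.01  0.2   0.12] off [-0.01 -0.18 -0.14] F [-0.8  0.5 -0.8]
mid stop False
low stop True tray pos [42.17 -0.47 41.87] F [-1.5 -0.2  8.9] 40.4
```

View pics/w9.png

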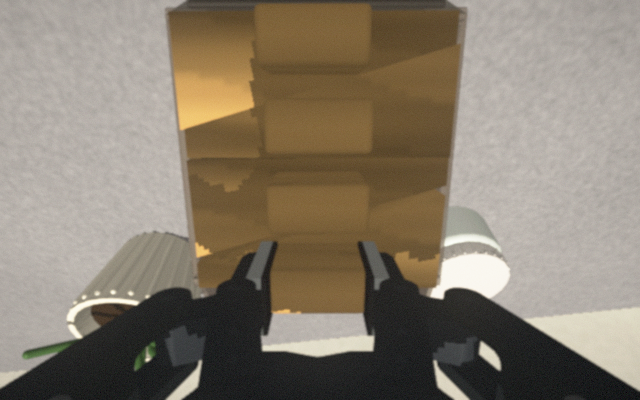

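Seated at z = 41.9, the same as the others. Now I'll release and check.

```bash
python3 - <<'E'
from h import *
pushrel(1,1,dx=0); look('l3'); snap('top','top3'); snap('side','side3'); print(get_state()['clock'],get_state()['ft_force'])
a=cv2.imread('pics/side3.png')[130:290,180:440]; b=cv2.imread('pics/top3.png')[100:260,200:460]
cv2.imwrite('pics/f.png',cv2.resize(np.vstack([a,b]),None,fx=1.8,fy=1.8,interpolation=cv2.INTER_CUBIC))
E
```

```text
push None [42.13 -0.44 41.86] [-0.1 -0.9  7.6]
43.0083
44.025 [-0.38532624 -0.20052585 -0.35107643]
```

View pics/l3z.png

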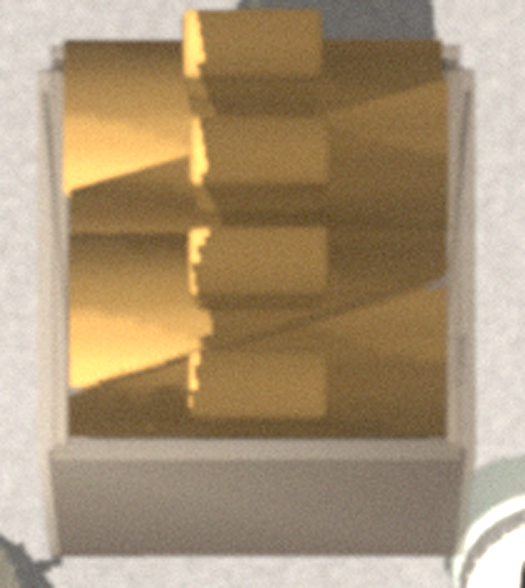

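View pics/f.png

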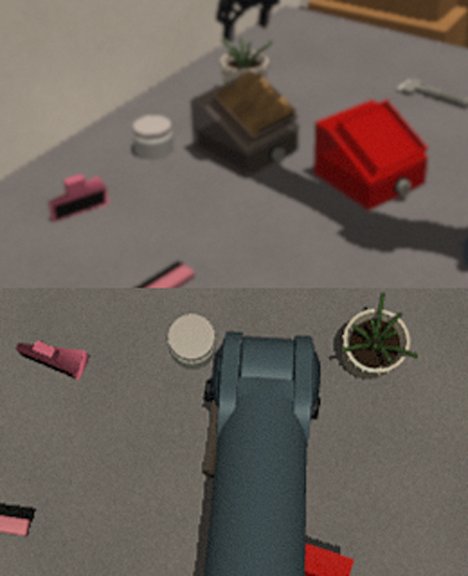

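l3 shows four wedges filling the tray. Their grips are in one column at rows 45, 150, 260 and 382 of the crop, all about 138 px wide, so they sit at the same height. All lie inside the rim. The jar, pot, wiper and scraper show no shift. I'm handing in.

```bash
python3 - <<'E'
from h import *
cam=campose('wrist',dict(np.load('l3.npz')))
w=lambda p:(np.array(p,float)+.5)/2.5-.5+[215,30]
print(((onplane([w(p) for p in [(253,44),(261,150),(258,260),(257,382)]],cam,n=TR[:,2],p0=TO+TR[:,2]*70)-TO)@TR).round(1))
job_done(); print(get_state()['clock'])
E
```

```text
[[-43.8  -0.5  70. ]
 [-16.7   1.5  70. ]
 [ 11.3   0.8  70. ]
 [ 42.5   0.5  70. ]]
the job is handed in; nothing more can be done
the job is handed in; nothing more can be done
```

I put the three loose wedges in the tray beside A, in the order D, C, B going up the slope, alternately heel to toe. All are released, and I handed the job in at about 44 s of the 70 s allowed.

- **Position:** in the last wrist picture the grip centres lie at x = -44, -17, 11 and 42.5 mm along the tray. The limit is 55 mm either way. Across the tray they are within 1.5 mm of centre, against a limit of 7 mm.
- **Seating:** D, C and B met the floor at the same height (TCP 41.7 to 42.0 mm above it). The four grips look the same size in the picture, so the wedges appear flat; I did not measure their tilt directly.
- **Bystanders:** the pot, jar and wiper show no shift in the pictures. The scraper was only partly in view at the end, but the arm did not go near it after picking up D. The pink wedge and the red unit were not touched.
- **Disagreements:** the wrist camera read about 1 mm off across the jaws compared with where they centre a wedge, so I aimed half of that to one side. An early estimate of the tray's position, taken from the rear edge of the unit, came out a few millimetres off. I replaced it with one taken from the tray's rim in a square-on view, and that matched the given sizes to within 1 mm.

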